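# Unload the tape winder and hold its dial at the third click

### The job

Lift the finished red tape roll straight up off the winder's spindle, stand it upright on the round cork coaster and let go of it. Then press the red bar of the winder's spring-return dial down with the fingers, past the first two clicks to the third, near the bottom of its travel, and finish while still holding it pressed there (it springs back if released). Leave the pineapple, the lantern and the cup where they stand.

Things in the scene. Friction and masses are not known exactly. Their poses are not given: they have to be found in the camera images.
- winder: tape winder, fixed, yawed up to 0.4 rad: grey base plate 170 (x) x 280 (y) x 25 mm; origin: centre of its underside, z up. Spindle at (0, +80 mm) on a black pad whose top is 28 mm above the sideboard. Blue dial tower, up to 131 mm high, over x +1 to +84, y -108 to -52 mm; dial axle level along y at x +30, y -80, 100 mm above the sideboard
- spindle_tip (a point): centre of the top end of the steel spindle (18 mm diameter), 84 mm above the sideboard; the roll's underside must pass above it
- roll: roll of red tape wound on a cardboard core, 54 mm outer diameter, tape 48 mm high (core 50 mm), 24 mm hole, 84 to 168 g; origin at the centre of its underside, z is its axis; starts seated on the pad with the spindle through it
- coaster: round cork coaster, 120 mm diameter, 8 mm thick, fixed; origin at the centre of its underside
- dial: spring-return dial: black disc of 62 mm diameter in the blue tower with a steel arm that ends in the red bar; origin on the axle at the disc's centre, 100 mm above the sideboard
- bar_centre (a point): centre of the red bar, 14 mm diameter, 60 mm long along the winder's y, on the dial's arm 100 mm from the axle, on the winder's -x side (nearest the robot). Moves on an arc: 0.42 rad above level at rest (141 mm above the sideboard), 0.42 rad below level at the third click (59 mm above it; 49 mm at the hard stop). Resists pressing from above with 4 to 12 N
- dial_turn (a joint): turn of the dial in rad: 0 at rest (bar up), grows as the bar is pressed down; clicks settle at about 0.30, 0.56 and, the third, 0.80 to 0.84; beyond it 12 mm of springy overtravel at the bar to a hard stop at 0.96; springs back to 0 when let go
- pineapple: yellow pineapple ornament, 76 mm diameter, 124 mm high, loose; origin at the centre of its underside; to be left alone
- lantern: small dark wooden and steel box lantern, 70 x 70 x 90 mm with a copper handle to 118 mm, loose; origin at the centre of its underside; to be left alone
- cup: blue mug, 76 mm diameter, 80 mm high, loose; origin at the centre of its underside; to be left alone
Not all that is in view belongs to the job. Of the things that look like the roll, the largest one is meant.

How it is judged:
By the outcome, as a careful person would: the job done as asked, in the order asked, and still so for the second after the job is handed in, while the arm keeps its last pose, push and grip.
It also fails if it takes over 54 s, if anything falls off the work surface, if the arm or the gripper's body presses on something with over 40 N, if the wrist force passes 120 N, or if a joint passes its speed limit or range.

### The arm

A 7-joint arm with a two-finger parallel gripper is mounted at the origin on the work surface. World frame = base frame: x ahead of the robot, y to its left, z up, the work surface at z = 0. Lengths are in m, angles in rad, forces in N, time in s.
With the tool pointing down it reaches from about 0.425 to 0.925 m from the base axis. Payload 6.8 kg.
Tool frame: the origin (TCP) lies at the very end of the fingers, on their centre line; the grasp point (between the pads) lies 19 mm behind it; z points along the fingers, y is the line along which they close (so a half turn about z gives the same grasp; the last joint's range is limited). The gripper opens to 85 mm and grips with 20 to 120 N. Pads are 22 mm wide; open, the fingers measure 114 mm over their backs; the gripper's body (76 mm by 85 mm) begins 54 mm behind the grasp point. The pads swing forward as they close: fully open they stand 13 mm farther back than shut.
Start: joints at [-1.358, 0.477, 0.022, 1.555, -0.011, 1.109, -0.083], TCP at [0.213, 0.641, 0.2] pointing down, gripper open.
Joint ranges: [-2.96, 2.96], [-0.34, 2.1], [-1.41, 1.46], [0.24, 2.44], [-1.37, 4.51], [0.17, 1.92], [-2.96, 2.96]. Speed limits (rad/s): [2.39, 2.39, 3.14, 3.14, 3.14, 3.14, 3.14].

### API

Orientations are given as a unit quaternion [w, x, y, z].
In Python, from station import bot gives the robot as it stands. The module is installed in compiled form; this text tells all that it offers.
- The arm moves only by the shell command python3 -m jog 'ROWS' [OPENING] [FORCE]. ROWS is JSON, a list of rows, each a list of 4 numbers: the shift along the tool's x, y, z in cm, then the turn about the tool's z in rad. In form: [[x, y, z, spin], ...]. A call has 1 to 20 rows; each row is the pose to reach, as a shift and turn from the pose commanded when the call began, along the tool's axes at that moment; what a row does not reach only later rows make up. A row lasts 1/12 s, in which the tool goes at most 41.7 mm and 7.16 degrees, less where a joint would pass 70% of its speed; a pose out of reach is approached as far as the arm can. A call with a gripper value outside its range is refused whole. OPENING is the closure, from -1 (fully open) to 1 (shut), set as the call begins (- or left out, the last holds). The fingers move at their own pace and stop on an object; FORCE is the grip in N (left out, the last holds). Time passes only in rows, so rows that repeat a pose let the fingers close. It gives the time, the measured TCP pose, the force, the opening and the grip force at its end, in the units of the state.
- bot.get_obs(): the state, without advancing time (a new reading comes with each control period).
- bot.read_camera(name): name is "scene" or "top" or "wrist"; returns a dict with "pixels" (384x512x3 uint8, red, green, blue), "depth" (384x512 float32, m along the optical axis (not along the pixel's ray), 0 where there is no reading), "fovy" (degrees; the focal length in pixels is half the picture's height over the tangent of half this angle, whatever the lens; pixels are square), "cx", "cy" (the principal point, pixels), "pose" (4x4, takes a point from camera to world coordinates). Camera axes: x right, y down, z forward; pixel columns grow to the right and rows downward; lengths in m; the calibration is good to about 2 mm. A picture is of the moment at which its call begins.
- bot.hand_in(): hands the job in; it is judged then, once.
The state is a dict: "t": time; "q": joint angles; "joint_vel": joint speeds; "joint_torque": joint torques, N m; "eef_pos": TCP position; "tool_rot": TCP orientation; "contact_force": force on the tool from outside, world axes, zero at the start; "torque": the same for the moment, N m; "gripper_width": opening from 0.0 (shut) to 1.0 (fully open); "grasp_force": force on a finger pad.
Only numpy, scipy, OpenCV 4.12 (cv2) and the standard library are available. Lean on these libraries where they do the work, as an engineer would, in place of code of your own. Each camera call takes 0.05 s, during which the arm holds its last target. There are 200 camera calls.

## Working session

There is one attempt and no reset: what is moved stays moved. The work goes in short steps, Python scripts to look and compute and a shell command to move; the robot and the scene stay as the last step left them, time stands still between calls to the robot, and variables do not carry over. Pictures are saved under pics/ and viewed, at most 10 in all, crops included, and the job is handed in when it is done.

```bash
mkdir -p pics; cat > h.py <<'E'
import numpy as np,cv2
from station import bot
def snap(n,f):
    c=bot.read_camera(n); cv2.imwrite(f'pics/{f}.png',c['pixels'][:,:,::-1]); np.savez(f'pics/{f}.npz',**c); return c
def pts(c):
    d=c['depth'];h,w=d.shape;f=h/2/np.tan(np.radians(float(c['fovy']))/2)
    v,u=np.mgrid[:h,:w]
    P=np.stack([(u-c['cx'])/f*d,(v-c['cy'])/f*d,d],-1)
    T=c['pose'];return P@T[:3,:3].T+T[:3,3]
E
python3 - <<'E'
from h import *
for n in('top','scene'):
    c=snap(n,n+'0');print(n,c['fovy'],np.round(c['pose'],3).tolist())
o=bot.get_obs();print(o['t'],o['eef_pos'],o['tool_rot'],o['gripper_width'],o['contact_force'])
E
```

```text
top 48.58978908902345 [[0.009, -0.997, 0.081, 0.546], [-1.0, -0.011, -0.021, 0.088], [0.022, -0.081, -0.996, 1.155], [0.0, 0.0, 0.0, 1.0]]
scene 43.642588065427496 [[0.309, 0.552, -0.775, 1.583], [0.951, -0.176, 0.253, -0.255], [0.003, -0.815, -0.579, 0.819], [0.0, 0.0, 0.0, 1.0]]
0.1 [0.21266954 0.64002116 0.19930129] [-7.45314230e-05  1.59708303e-01  9.87163899e-01 -8.30437872e-04] 0.999692355069691 [ 0.29273678 -0.50241795  0.16380318]
```

View pics/top0.png

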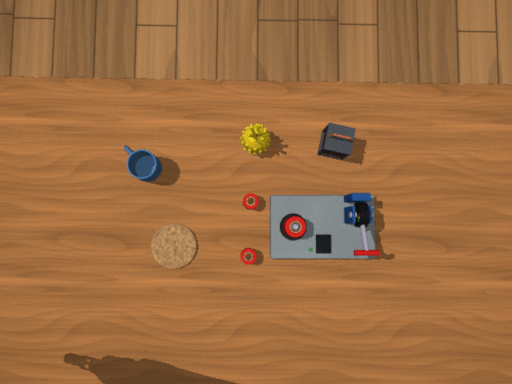

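View pics/scene0.png

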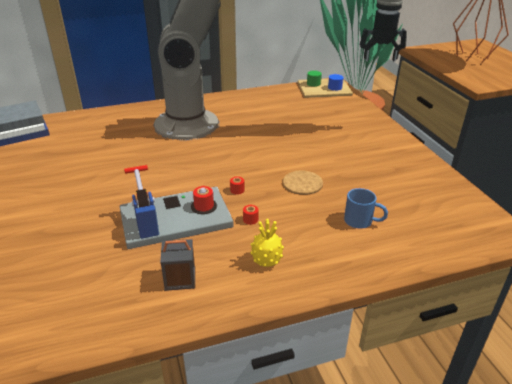

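The top view shows the winder at about (322,227), the roll at (293,227), the coaster at (174,246), the red bar at (367,253) and small decoy rolls at (251,202) and (249,256). The scene view agrees: roll (204,198), bar (136,169), coaster (302,182).

```bash
cat > m.py <<'E'
from h import *
for n in('top0','scene0'):
    c=dict(np.load(f'pics/{n}.npz'));P=pts(c);hsv=cv2.cvtColor(c['pixels'],cv2.COLOR_RGB2HSV)
    H,S,V=cv2.split(hsv);ok=c['depth']>0
    def comps(m,name,mn=25):
        k,l,s,ce=cv2.connectedComponentsWithStats((m&ok).astype(np.uint8))
        for i in range(1,k):
            if s[i,4]<mn: continue
            Q=P[l==i]
            if not(0.2<Q[:,0].mean()<1 and abs(Q[:,1].mean())<.6):continue
            hi=np.percentile(Q[:,2],90);T=Q[Q[:,2]>hi-.006]
            print(n,name,ce[i].round(),s[i,4],'med',np.median(Q,0).round(3),'topz',hi.round(3),'topmid',((T.min(0)+T.max(0))/2).round(3),'ext',np.ptp(T,axis=0).round(3))
            if name=='red': print('   minrect',[(np.round(x,3)) for x in cv2.minAreaRect(T[:,:2].astype(np.float32))])
    comps(((H<5)|(H>174))&(S>200)&(V>110),'red')
    z=P[...,2]
    comps((z>.004)&(z<.012)&(P[...,0]<.95),'coaster',300)
    comps((z>.018)&(z<.031)&(S<80),'base',300)
    comps((H>20)&(H<35)&(S>150)&(V>120)&(z>.02),'pine',60)
    comps((H>100)&(H<125)&(S>120)&(z>.03),'blue',60)
    comps((z>.06)&(S<150)&(V<110),'dark',60)
    if n=='top0':
        m=(z>.018)&(z<.031)&(S<90)&ok
        k,l,s,_=cv2.connectedComponentsWithStats(m.astype(np.uint8));i=1+s[1:,4].argmax()
        r=cv2.minAreaRect(P[l==i][:,:2].astype(np.float32));print('BASE',r,'z',np.median(P[l==i][:,2]))
E
python3 m.py
```

```text
top0 red [250. 201.] 106 med [0.608 0.054 0.038] topz 0.04 topmid [0.609 0.053 0.038] ext [0.037 0.04  0.008]
   minrect [array([0.609, 0.053]), array([0.037, 0.04 ]), np.float64(0.447)]
top0 red [294. 226.] 228 med [ 0.545 -0.056  0.076] topz 0.079 topmid [ 0.544 -0.059  0.077] ext [0.048 0.051 0.009]
   minrect [array([ 0.544, -0.059]), array([0.048, 0.051]), np.float64(0.618)]
top0 red [248. 256.] 110 med [0.467 0.057 0.037] topz 0.04 topmid [0.466 0.059 0.038] ext [0.036 0.037 0.008]
   minrect [array([0.466, 0.058]), array([0.036, 0.037]), np.float64(0.375)]
top0 red [367. 252.] 105 med [ 0.484 -0.22   0.147] topz 0.15 topmid [ 0.483 -0.22   0.148] ext [0.01  0.058 0.007]
   minrect [array([ 0.483, -0.22 ]), array([0.01 , 0.058]), np.float64(0.29)]
top0 coaster [173. 246.] 1489 med [0.489 0.257 0.008] topz 0.01 topmid [0.49  0.259 0.008] ext [0.119 0.123 0.008]
top0 base [314. 228.] 4816 med [ 0.535 -0.119  0.025] topz 0.028 topmid [ 0.544 -0.14   0.027] ext [0.169 0.277 0.009]
top0 base [371. 227.] 303 med [ 0.536 -0.271  0.025] topz 0.028 topmid [ 0.558 -0.266  0.026] ext [0.1
[... 2292 characters left out ...]
 blue [145. 209.] 113 med [ 0.623 -0.218  0.11 ] topz 0.112 topmid [ 0.62  -0.218  0.11 ] ext [0.022 0.045 0.007]
scene0 dark [142. 199.] 214 med [ 0.592 -0.22   0.118] topz 0.13 topmid [ 0.579 -0.218  0.13 ] ext [0.033 0.023 0.01 ]
scene0 dark [363. 193.] 110 med [0.672 0.356 0.067] topz 0.075 topmid [0.683 0.349 0.074] ext [0.041 0.043 0.008]
scene0 dark [358. 206.] 126 med [0.726 0.31  0.069] topz 0.075 topmid [0.712 0.318 0.074] ext [0.053 0.044 0.008]
scene0 dark [146. 219.] 291 med [ 0.628 -0.219  0.083] topz 0.102 topmid [ 0.627 -0.218  0.101] ext [0.007 0.045 0.012]
scene0 dark [177. 256.] 784 med [ 0.789 -0.172  0.09 ] topz 0.092 topmid [ 0.769 -0.17   0.098] ext [0.082 0.077 0.024]
```

```bash
cat > go.py <<'E'
# usage: go.py x y z [closing-axis angle deg] -> shift in tool axes (cm) and spin from measured pose
import sys;from h import *
from scipy.spatial.transform import Rotation as R
o=bot.get_obs();q=o['tool_rot'];r=R.from_quat([q[1],q[2],q[3],q[0]]).as_matrix()
t=np.array([float(a) for a in sys.argv[1:4]])
print('cm',np.round((t-o['eef_pos'])@r*100,2),'pos',np.round(o['eef_pos'],4),'t',o['t'],'w',round(o['gripper_width'],3),'F',np.round(o['contact_force'],1))
w=float(sys.argv[4]) if len(sys.argv)>4 else 90
a=np.degrees(np.arctan2(r[1,1],r[0,1]));d=(w-a+90)%180-90;print('spin',round(-np.radians(d),3))
E
python3 go.py .545 -.059 .2
python3 -m jog '[[-53.6,-56,0,-0.32],[-53.6,-56,0,-0.32],[-53.6,-56,0,-0.32],[-53.6,-56,0,-0.32],[-53.6,-56,0,-0.32],[-53.6,-56,0,-0.32],[-53.6,-56,0,-0.32],[-53.6,-56,0,-0.32],[-53.6,-56,0,-0.32],[-53.6,-56,0,-0.32],[-53.6,-56,0,-0.32],[-53.6,-56,0,-0.32],[-53.6,-56,0,-0.32],[-53.6,-56,0,-0.32],[-53.6,-56,0,-0.32],[-53.6,-56,0,-0.32],[-53.6,-56,0,-0.32],[-53.6,-56,0,-0.32],[-53.6,-56,0,-0.32],[-53.6,-56,0,-0.32]]' -1
python3 go.py .545 -.059 .2
```

```text
cm [-5.358e+01 -5.586e+01  3.000e-02] pos [0.2127 0.64   0.1993] t 0.1 w 1.0 F [ 0.3 -0.5  0.2]
spin -0.321
t: 1.77
eef_pos: [0.5461, -0.0667, 0.2002]
tool_rot: [0.001, 0.005, 1.0, -0.002]
contact_force: [-0.1, -0.4, 0.4]
gripper_width: 1.0
grasp_force: 0.0
cm [0.12 0.77 0.02] pos [ 0.5461 -0.0667  0.2002] t 1.7667 w 1.0 F [-0.1 -0.4  0.4]
spin -0.009
```

```bash
python3 -m jog '[[0,0,0,0],[0,0,0,0],[0,0,0,0]]' >/dev/null; python3 - <<'E'
from h import *
c=snap('wrist','w1');P=pts(c);H,S,V=cv2.split(cv2.cvtColor(c['pixels'],cv2.COLOR_RGB2HSV))
m=(((H<5)|(H>174))&(S>200)&(V>110)&(c['depth']>0)).astype(np.uint8)
k,l,s,ce=cv2.connectedComponentsWithStats(m)
for i in range(1,k):
    if s[i,4]<100: continue
    Q=P[l==i];hi=np.percentile(Q[:,2],90);T=Q[Q[:,2]>hi-.005]
    print(ce[i].round(),s[i,4],hi.round(4),cv2.minEnclosingCircle(T[:,:2].astype(np.float32)),np.median(T,0).round(3))
E
python3 go.py .545 -.059 .2
```

```text
[371.  81.] 913 0.0392 ((0.46410757303237915, 0.05747927352786064), 0.021101202815771103) [0.463 0.055 0.038]
[ 31. 110.] 1102 0.1489 ((0.4837731719017029, -0.21295073628425598), 0.022625312209129333) [ 0.483 -0.212  0.148]
[254. 166.] 1509 0.0776 ((0.5421015024185181, -0.059903584420681), 0.02663405053317547) [ 0.538 -0.06   0.077]
[353. 215.] 606 0.0392 ((0.6082757115364075, 0.05318980664014816), 0.020989563316106796) [0.605 0.052 0.038]
cm [-0.06 -0.08 -0.  ] pos [ 0.5444 -0.0582  0.2   ] t 2.0667 w 0.996 F [-0.3  0.2  0.2]
spin 0.002
```

View pics/w1.png

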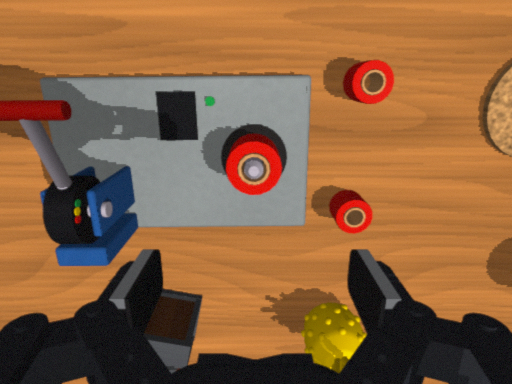

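The wrist view puts the roll at (254,166), around (0.543, -0.060) with its top at 0.077, which agrees with the other two views. The way down is clear.

```bash
python3 -m jog '[[0,-0.1,3,0],[0,-0.1,6,0],[0,-0.1,9,0],[0,-0.1,11,0],[0,-0.1,13,0],[0,-0.1,14.5,0],[0,-0.1,15.5,0],[0,-0.1,16.2,0],[0,-0.1,16.4,0],[0,-0.1,16.4,0],[0,-0.1,16.4,0]]' -1
python3 -m jog '[[0,0,0,0],[0,0,0,0],[0,0,0,0],[0,0,0,0],[0,0,0,0],[0,0,0,0],[0,0,0,0],[0,0,0,0],[0,0,0,0],[0,0,0,0]]' 1 50
```

```text
t: 2.98
eef_pos: [0.5455, -0.0607, 0.0369]
tool_rot: [0.001, 0.0, 1.0, 0.0]
contact_force: [0.4, 0.5, -0.3]
gripper_width: 1.002
grasp_force: 0.0
t: 3.82
eef_pos: [0.5455, -0.0609, 0.0377]
tool_rot: [0.001, 0.0, 1.0, 0.0]
contact_force: [-3.6, 1.0, 12.4]
gripper_width: 0.594
grasp_force: 49.7
```

```bash
python3 -m jog '[[0,0,-0.3,0],[0,0,-0.8,0],[0,0,-1.5,0],[0,0,-2.3,0],[0,0,-3.2,0],[0,0,-4.2,0],[0,0,-5.2,0],[0,0,-6.4,0],[0,0,-7.6,0],[0,0,-8.8,0],[0,0,-9.6,0],[0,0,-10,0],[0,0,-10,0],[0,0,-10,0]]'
python3 - <<'E'
from h import *
snap('wrist','w2');c=snap('scene','s2')
E
```

```text
t: 4.98
eef_pos: [0.5448, -0.0608, 0.1362]
tool_rot: [-0.0, 0.0, 1.0, 0.0]
contact_force: [0.2, 0.2, -1.8]
gripper_width: 0.588
grasp_force: 52.0
```

View pics/s2.png

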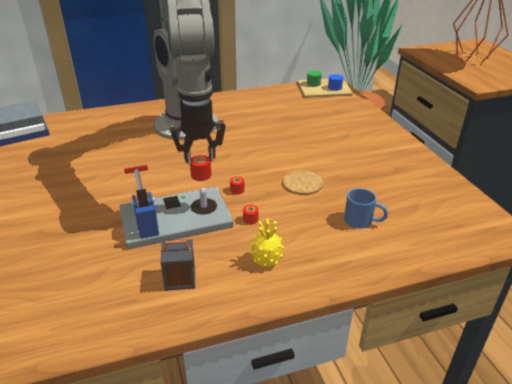

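The scene view shows the roll hanging upright in the gripper at (201,167), with the bare spindle below it at (203,196).

```bash
python3 - <<'E'
from h import *
c=dict(np.load('pics/s2.npz'));P=pts(c);H,S,V=cv2.split(cv2.cvtColor(c['pixels'],cv2.COLOR_RGB2HSV))
m=((H<5)|(H>174))&(S>200)&(V>60)&(c['depth']>0);m[:,:185]=0;m[:,216:]=0
Q=P[m];print(len(Q),np.percentile(Q,[2,10,50,90,98],axis=0).round(3))
E
python3 -m jog '[[0.3,1.5,0,0],[0.8,4,0,0],[1.3,7,0,0],[1.8,10,0,0],[2.4,13,0,0],[3,16,0,0],[3.6,19,0,0],[4.2,22,0,0],[4.7,25,0,0],[5.1,28,0,0],[5.4,30,0,0],[5.6,31.5,0,0],[5.6,32,0,0],[5.6,32,0,0],[5.6,32,0,0],[5.6,32,0,0]]'
python3 go.py .489 .259 .0185
```

```text
256 [[ 0.538 -0.083  0.132]
 [ 0.554 -0.079  0.138]
 [ 0.564 -0.059  0.16 ]
 [ 0.569 -0.042  0.174]
 [ 0.571 -0.039  0.176]]
t: 6.42
eef_pos: [0.4895, 0.2572, 0.1359]
tool_rot: [-0.0, 0.002, 1.0, -0.001]
contact_force: [-1.1, 0.4, -2.2]
gripper_width: 0.592
grasp_force: 52.1
cm [ 0.04  0.19 11.74] pos [0.4895 0.2572 0.1359] t 6.4167 w 0.592 F [-1.1  0.4 -2.2]
spin -0.003
```

```bash
python3 -m jog '[[0,0.1,1,0],[0,0.1,2.5,0],[0,0.1,4,0],[0,0.1,5.5,0],[0,0.1,7,0],[0,0.1,8.3,0],[0,0.1,9.3,0],[0,0.1,10,0],[0,0.1,10.6,0],[0,0.1,11,0],[0,0.1,11.3,0],[0,0.1,11.5,0],[0,0.1,11.5,0],[0,0.1,11.5,0]]'
python3 -m jog '[[0,0,0.1,0],[0,0,0.2,0],[0,0,0.2,0]]'
```

```text
t: 7.58
eef_pos: [0.4894, 0.2603, 0.0215]
tool_rot: [0.0, 0.0, 1.0, 0.0]
contact_force: [0.4, -0.4, -1.7]
gripper_width: 0.588
grasp_force: 52.1
t: 7.83
eef_pos: [0.4891, 0.2602, 0.0192]
tool_rot: [0.0, 0.0, 1.0, 0.0]
contact_force: [0.2, -0.2, -1.2]
gripper_width: 0.595
grasp_force: 52.1
```

```bash
python3 -m jog '[[0,0,0.1,0],[0,0,0.1,0],[0,0,0.1,0]]'|sed -n '2p;4p';python3 -m jog '[[0,0,0.1,0],[0,0,0.1,0],[0,0,0.1,0]]'|sed -n '2p;4p'
```

```text
eef_pos: [0.4891, 0.2602, 0.0182]
contact_force: [0.2, 0.0, -1.1]
eef_pos: [0.4892, 0.2603, 0.0178]
contact_force: [-2.2, -0.5, 4.8]
```

Contact: the roll is on the coaster. I'll release it, rise and check.

```bash
python3 -m jog '[[0,0,0,0],[0,0,0,0],[0,0,0,0],[0,0,0,0],[0,0,0,0],[0,0,0,0],[0,0,0,0],[0,0,0,0]]' -1
python3 -m jog '[[0,0,-0.5,0],[0,0,-1.5,0],[0,0,-3,0],[0,0,-5,0],[0,0,-7,0],[0,0,-10,0],[0,0,-13,0],[0,0,-16,0],[0,0,-18,0],[0,0,-18,0],[0,0,-18,0],[0,0,-18,0]]'
python3 - <<'E'
from h import *
snap('scene','s3')
E
python3 go.py .481 -.219 .2
```

```text
t: 9.0
eef_pos: [0.4892, 0.2602, 0.0172]
tool_rot: [-0.0, 0.0, 1.0, -0.0]
contact_force: [0.2, 0.8, 0.0]
gripper_width: 1.0
grasp_force: 0.0
t: 10.0
eef_pos: [0.4886, 0.2599, 0.197]
tool_rot: [-0.0, 0.0, 1.0, -0.0]
contact_force: [-0.3, -0.2, -0.6]
gripper_width: 1.004
grasp_force: 0.0
cm [  0.7  -47.88  -0.31] pos [0.4884 0.2598 0.1964] t 10.05 w 0.996 F [-1.  -0.4 -0.3]
spin -0.001
```

View pics/s3.png

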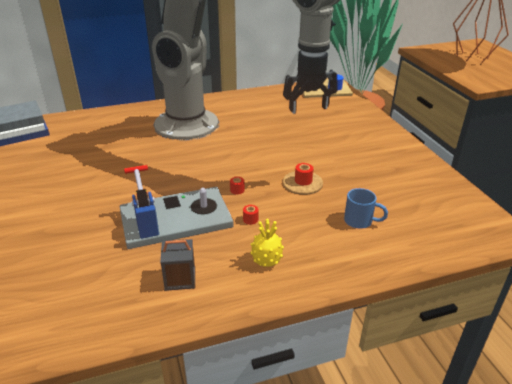

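The roll stands upright, centred on the coaster at (304,174), and the gripper is clear. Next I move above the bar with a small finger gap, so the tips press either side of the arm.

```bash
python3 -m jog '[[0.7,-2,0,0],[0.7,-5,0,0],[0.7,-9,0,0],[0.7,-13,0,0],[0.7,-17,0,0],[0.7,-21,0,0],[0.7,-25,0,0],[0.7,-29,0,0],[0.7,-33,0,0],[0.7,-37,0,0],[0.7,-40.5,0,0],[0.7,-43.5,0,0],[0.7,-46,0,0],[0.7,-47.4,0,0],[0.7,-47.9,0,0],[0.7,-47.9,0,0],[0.7,-47.9,0,0],[0.7,-47.9,0,0],[0.7,-47.9,0,0]]' 0.5
python3 - <<'E'
from h import *
snap('wrist','w3')
E
python3 go.py .481 -.219 .155
```

```text
t: 11.63
eef_pos: [0.4819, -0.2172, 0.1969]
tool_rot: [-0.0, -0.001, 1.0, 0.0]
contact_force: [0.7, -0.4, -0.1]
gripper_width: 0.254
grasp_force: 0.0
cm [ 0.1  -0.16  4.2 ] pos [ 0.482  -0.2174  0.197 ] t 11.6833 w 0.247 F [-0.3 -0.5 -0.9]
spin 0.001
```

View pics/w3.png

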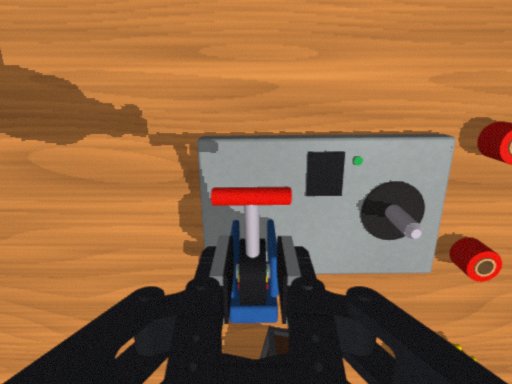

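The wrist view shows the bar at (251,196), with the arm centred between the fingers. I press down now.

```bash
python3 -m jog '[[0.2,-0.1,1,0],[0.2,-0.1,2,0],[0.2,-0.1,3,0],[0.2,-0.1,4,0],[0.2,-0.1,4.5,0],[0.2,-0.1,5,0],[0.2,-0.1,5.4,0],[0.2,-0.1,5.4,0]]'|sed -n '2p;4p'
python3 -m jog '[[0,0,0.5,0],[0,0,1,0],[0,0,1.5,0],[0,0,2,0],[0,0,2.5,0],[0,0,3,0],[0,0,3.5,0],[0,0,4,0],[0,0,4.5,0],[0,0,5,0],[0,0,5.5,0],[0,0,5.9,0],[0,0,6.2,0],[0,0,6.4,0],[0,0,6.4,0],[0,0,6.4,0]]'
python3 - <<'E'
from h import *
c=snap('scene','s4');P=pts(c)
cv2.imwrite('pics/s4c.png',cv2.resize(c['pixels'][120:260,70:240,::-1],None,fx=4,fy=4,interpolation=cv2.INTER_CUBIC))
H,S,V=cv2.split(cv2.cvtColor(c['pixels'],cv2.COLOR_RGB2HSV))
m=((H<5)|(H>174))&(S>180)&(V>60)&(c['depth']>0);m[:,:100]=0;m[:,175:]=0
Q=P[m];print(len(Q),np.percentile(Q,[5,50,95],axis=0).round(4) if len(Q) else '')
E
python3 go.py .481 -.219 .064
```

```text
eef_pos: [0.4794, -0.2197, 0.1423]
contact_force: [0.2, 0.1, -0.0]
t: 13.68
eef_pos: [0.4781, -0.2202, 0.079]
tool_rot: [-0.001, 0.001, 1.0, 0.0]
contact_force: [-5.2, -0.7, 7.4]
gripper_width: 0.25
grasp_force: 3.8
42 [[ 0.475  -0.2442  0.1015]
 [ 0.4788 -0.2116  0.1054]
 [ 0.4834 -0.193   0.1098]]
cm [-0.29  0.12  1.5 ] pos [ 0.4781 -0.2202  0.079 ] t 13.7333 w 0.251 F [-5.8 -0.3  7.9]
spin -0.002
```

View pics/s4c.png

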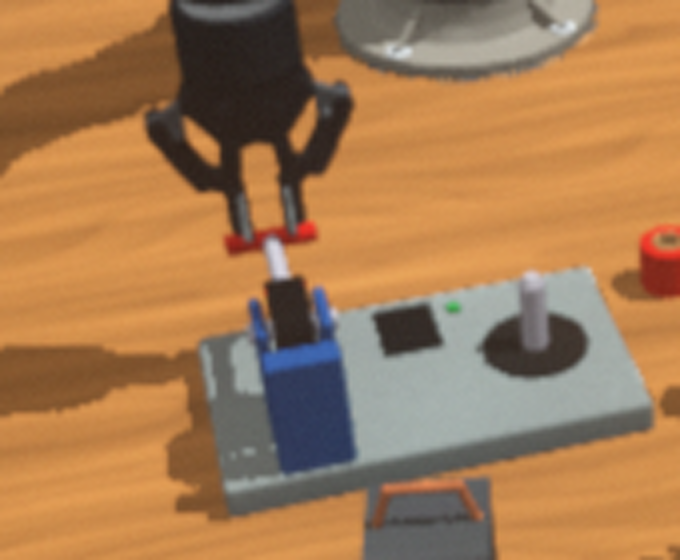

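The crop shows the fingers on the bar, one either side of the arm, but the bar at (270,240) measures about 0.10 high, higher than TCP 0.079 implies. I'll check the contact from the wrist camera and the depth.

```bash
python3 - <<'E'
from h import *
c=dict(np.load('pics/s4.npz'));P=pts(c)
for v in range(160,186,2):
    print(v,[tuple((P[v,u]*1000).astype(int))+tuple(c['pixels'][v,u]//10) for u in (129,130,131,143)])
w=snap('wrist','w4')
cv2.imwrite('pics/w4c.png',cv2.resize(w['pixels'][150:384,130:390,::-1],None,fx=2.5,fy=2.5))
P=pts(w);H,S,V=cv2.split(cv2.cvtColor(w['pixels'],cv2.COLOR_RGB2HSV))
m=((H<5)|(H>174))&(S>180)&(V>60)&(w['depth']>0);m[:,380:]=0
k,l,s,ce=cv2.connectedComponentsWithStats(m.astype(np.uint8))
for i in range(1,k):
    if s[i,4]>30: print(ce[i],s[i,4],np.percentile(P[l==i],[5,50,95],axis=0).round(3).tolist())
E
```

```text
160 [(np.int64(493), np.int64(-232), np.int64(176), np.uint8(6), np.uint8(4), np.uint8(3)), (np.int64(497), np.int64(-229), np.int64(178), np.uint8(13), np.uint8(9), np.uint8(5)), (np.int64(196), np.int64(-219), np.int64(0), np.uint8(19), np.uint8(13), np.uint8(7)), (np.int64(490), np.int64(-197), np.int64(168), np.uint8(4), np.uint8(3), np.uint8(3))]
162 [(np.int64(490), np.int64(-233), np.int64(168), np.uint8(6), np.uint8(4), np.uint8(3)), (np.int64(487), np.int64(-230), np.int64(166), np.uint8(13), np.uint8(8), np.uint8(5)), (np.int64(207), np.int64(-221), np.int64(0), np.uint8(19), np.uint8(12), np.uint8(6)), (np.int64(492), np.int64(-198), np.int64(163), np.uint8(4), np.uint8(3), np.uint8(3))]
164 [(np.int64(487), np.int64(-233), np.int64(161), np.uint8(6), np.uint8(4), np.uint8(3)), (np.int64(489), np.int64(-231), np.int64(162), np.uint8(12), np.uint8(8), np.uint8(4)), (np.int64(229), np.int64(-222), np.int64(5), np.uint8(19), np.uint8(13), np.uint8(7)), (np.int64(490), np.int64(-199), np.int64(156), np.uint8(4), np.uint8(3), np.uint8(3))]
166 [(np.int64(487), np.int64(-234), n
[... 2917 characters left out ...]
t64(-239), np.int64(99), np.uint8(12), np.uint8(4), np.uint8(2)), (np.int64(484), np.int64(-236), np.int64(103), np.uint8(12), np.uint8(5), np.uint8(3)), (np.int64(334), np.int64(-199), np.int64(-1), np.uint8(21), np.uint8(14), np.uint8(7))]
184 [(np.int64(331), np.int64(-240), np.int64(-1), np.uint8(19), np.uint8(12), np.uint8(6)), (np.int64(336), np.int64(-238), np.int64(1), np.uint8(20), np.uint8(13), np.uint8(7)), (np.int64(337), np.int64(-235), np.int64(1), np.uint8(20), np.uint8(14), np.uint8(7)), (np.int64(343), np.int64(-200), np.int64(-1), np.uint8(20), np.uint8(14), np.uint8(7))]
[255.5819135  237.99606815] 2289 [[0.468, -0.248, 0.105], [0.47, -0.22, 0.109], [0.477, -0.194, 0.111]]
```

View pics/w4c.png

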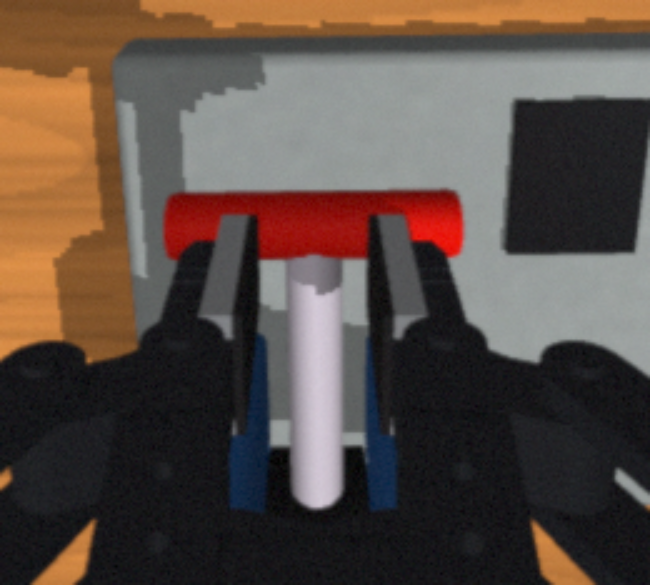

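The wrist crop shows the tips on top of the bar at (235,220) and (390,220), and the bar top at 0.11. So the tips sit about 30 mm behind the TCP. I'll check the unloaded picture w3 to see whether they were already back there before contact.

```bash
python3 - <<'E'
from h import *
from scipy.spatial.transform import Rotation as R
for n,e in(('w3',[.482,-.2174,.197]),('w4',[.4781,-.2202,.079]),('w1',[.5444,-.0582,.2])):
    c=dict(np.load(f'pics/{n}.npz'));P=pts(c)-np.array(e)
    m=(c['depth']>0)&(c['depth']<.3)&(np.abs(P[...,1])<.07)&(P[...,2]>-.012)&(c['pixels'].max(-1)<190)&(P[...,0]>-.03)&(P[...,0]<.03)
    S=c['pixels'].max(-1).astype(int)-c['pixels'].min(-1); m&=S<25
    for lab,s in(('L',P[...,1]<0),('R',P[...,1]>0)):
        Q=P[m&s]; Q=Q[Q[:,2]<.1]
        print(n,lab,len(Q),np.percentile(Q,[1,5,50],axis=0).round(3).tolist() if len(Q) else '')
E
```

```text
w3 L 8610 [[-0.017, -0.049, 0.039], [-0.014, -0.045, 0.049], [-0.011, -0.032, 0.087]]
w3 R 8600 [[-0.018, 0.01, 0.04], [-0.014, 0.011, 0.05], [-0.011, 0.031, 0.087]]
w4 L 9014 [[-0.017, -0.049, 0.028], [-0.014, -0.045, 0.039], [-0.009, -0.031, 0.087]]
w4 R 9016 [[-0.017, 0.003, 0.028], [-0.014, 0.01, 0.043], [-0.01, 0.031, 0.087]]
w1 L 7463 [[-0.014, -0.069, 0.049], [-0.013, -0.066, 0.055], [-0.008, -0.05, 0.092]]
w1 R 7417 [[-0.014, 0.039, 0.05], [-0.013, 0.042, 0.055], [-0.008, 0.05, 0.092]]
```

Even unloaded, the tips stand about 30 mm behind the reported TCP, so I steer by the bar's measured height. The bar top is now at 0.110 and the third click needs about 0.065, so it has 4.5 cm to go.

```bash
cat > bar.py <<'E'
from h import *
import sys
c=snap('wrist',sys.argv[1]);P=pts(c);H,S,V=cv2.split(cv2.cvtColor(c['pixels'],cv2.COLOR_RGB2HSV))
m=((H<5)|(H>174))&(S>180)&(V>60)&(c['depth']>0);m[:,380:]=0
Q=P[m];print('wrist bar',len(Q),np.percentile(Q,[5,50,95],axis=0).round(4).tolist())
c=snap('scene',sys.argv[1]+'s');P=pts(c)
H,S,V=cv2.split(cv2.cvtColor(c['pixels'],cv2.COLOR_RGB2HSV))
m=((H<5)|(H>174))&(S>180)&(V>60)&(c['depth']>0);m[:,:100]=0;m[:,175:]=0
Q=P[m];print('scene bar',len(Q),np.percentile(Q,[5,50,95],axis=0).round(4).tolist() if len(Q) else '')
cv2.imwrite(f'pics/{sys.argv[1]}c.png',cv2.resize(c['pixels'][120:260,70:240,::-1],None,fx=4,fy=4,interpolation=cv2.INTER_CUBIC))
E
python3 -m jog '[[0,0,0.5,0],[0,0,1,0],[0,0,1.5,0],[-0.1,0,2,0],[-0.2,0,2.5,0],[-0.3,0,3,0],[-0.4,0,3.4,0],[-0.4,0,3.7,0],[-0.4,0,3.9,0],[-0.4,0,4,0],[-0.4,0,4,0],[-0.4,0,4,0]]'
python3 bar.py w5
```

```text
t: 14.78
eef_pos: [0.4837, -0.2203, 0.0394]
tool_rot: [0.0, 0.001, 1.0, -0.0]
contact_force: [-1.4, 0.1, 7.6]
gripper_width: 0.251
grasp_force: 3.2
wrist bar 2056 [[0.4744, -0.2473, 0.0648], [0.477, -0.22, 0.0695], [0.4833, -0.1934, 0.0717]]
scene bar 19 [[0.4798, -0.2468, 0.0665], [0.4852, -0.2058, 0.0694], [0.5733, -0.1929, 0.1307]]
```

View pics/w5c.png

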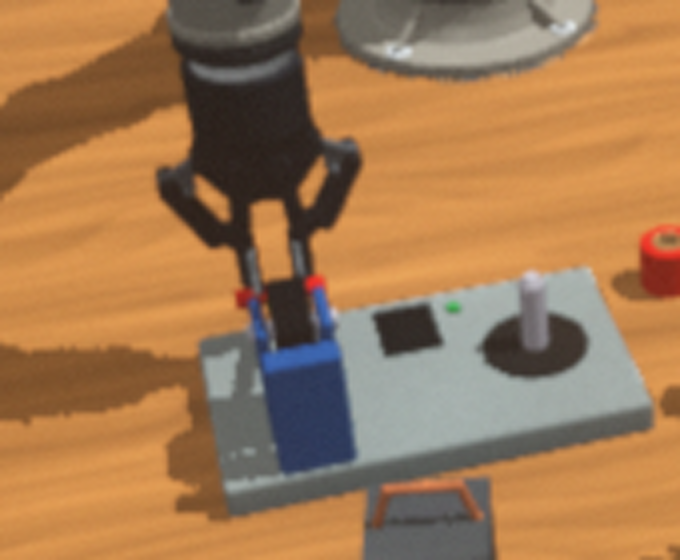

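The bar, at (243,298) and (316,283) in the crop, now has its top near 0.071, a turn of about 0.79. A few millimetres remain, which I take slowly while watching the force.

```bash
for i in 1; do python3 -m jog '[[0,0,0.2,0],[0,0,0.2,0],[0,0,0.2,0]]'|sed -n '2p;4p'; done
python3 -m jog '[[0,0,0.2,0],[0,0,0.2,0],[0,0,0.2,0]]'|sed -n '2p;4p'
python3 -m jog '[[0,0,0.2,0],[0,0,0.2,0],[0,0,0.2,0]]'|sed -n '2p;4p'
python3 bar.py w6
```

```text
eef_pos: [0.4843, -0.2203, 0.0376]
contact_force: [-0.7, -0.3, 7.0]
eef_pos: [0.4849, -0.2203, 0.0359]
contact_force: [-0.3, 1.3, 8.4]
eef_pos: [0.4856, -0.2204, 0.0341]
contact_force: [-0.1, 0.8, 10.1]
wrist bar 1992 [[0.4765, -0.2473, 0.0597], [0.4791, -0.2196, 0.0644], [0.4854, -0.1933, 0.0667]]
scene bar 4 [[0.4831, -0.246, 0.0594], [0.4837, -0.2453, 0.0611], [0.4882, -0.2061, 0.0657]]
```

```bash
python3 -m jog '[[0,0,0.2,0],[0,0,0.2,0],[0,0,0.2,0],[0,0,0.2,0],[0,0,0.2,0],[0,0,0.2,0]]'|sed -n '1,4p'
python3 bar.py w7
python3 - <<'E'
from h import *
c=snap('top','t7');P=pts(c)
H,S,V=cv2.split(cv2.cvtColor(c['pixels'],cv2.COLOR_RGB2HSV));m=((H<5)|(H>174))&(S>200)&(V>110)&(c['depth']>0)
m[:,:140]=0;m[:,210:]=0;Q=P[m];print('roll',len(Q),Q.mean(0).round(3),np.percentile(Q[:,2],90))
E
```

```text
t: 16.23
eef_pos: [0.4862, -0.2204, 0.0324]
tool_rot: [0.002, 0.0, 1.0, -0.0]
contact_force: [1.1, 0.6, 10.3]
wrist bar 1980 [[0.4773, -0.2474, 0.0579], [0.4799, -0.2199, 0.0627], [0.486, -0.1932, 0.0649]]
scene bar 3 [[0.4871, -0.2465, 0.0587], [0.4881, -0.2461, 0.0597], [0.4927, -0.2456, 0.0623]]
roll 189 [0.489 0.258 0.056] 0.05816993663112666
```

```bash
python3 -c "
from station import bot
print(bot.hand_in())"
```

```text
the job is handed in; nothing more can be done
None
```

I handed the job in at about 16 s: the red roll stands upright and released on the coaster, and the fingers still hold the dial's bar down, measured at a turn of about 0.86 rad, just past the third click; no verdict came back.

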